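# Clamp a blank in the sanding fixture: free the cam, push the slide home, lock it

### The arm

A 6-joint arm with a two-finger parallel gripper is mounted at the origin on the work surface. World frame = base frame: x ahead of the robot, y to its left, z up, the work surface at z = 0. Lengths are in m, angles in degrees, forces in N, time in s.
With the tool pointing down it reaches from about 0.4 to 0.825 m from the base axis. Payload 7 kg.
Tool frame: the origin (TCP) lies on the centre line of the jaws, within the pads' length; the fingertips stand 22 mm ahead of it and the grasp point (between the pads) lies 3 mm ahead of it; z points along the fingers, y is the line along which they close (so a half turn about z gives the same grasp; the last joint's range is limited). The gripper opens to 88 mm and grips with 3 to 60 N. Pads are 19 mm wide; open, the fingers measure 130 mm over their backs; the gripper's body (78 mm by 193 mm) begins 47 mm behind the grasp point.
Start: joints at [84.803, 20.546, 0.682, 0, -70.136, -16.507], TCP at [0.25, 0.627, 0.249] pointing down, gripper open.
Joint ranges: [-176.03, 176.03], [-82.01, 121.73], [-58.28, 71.71], [-173.87, 95.51], [-174.79, -0.11], [-173.66, 173.66]. Speed limits (degrees/s): [136.94, 136.94, 172.46, 180, 180, 180].

### API

Orientations are given as [roll, pitch, yaw] about the fixed x, y, z axes, in that order (R = Rz(yaw) Ry(pitch) Rx(roll)).
In Python, from plant import get_state, cams, r gives the robot as it stands.
- The arm moves only by the tool apply_moves, never from a script. Its argument "targets" is a list of rows, each an object with "dp": the shift along the world's x, y, z in m, a list of three; "yaw": the turn about the world's z in degrees. In form: [{"dp": [x, y, z], "yaw": yaw}, ...]. A call has 1 to 20 rows; each row is the pose to reach, as a shift and turn from the pose commanded when the call began; what a row does not reach only later rows make up. A row lasts 1/12 s, in which the tool goes at most 41.7 mm and 7.16 degrees, less where a joint would pass 70% of its speed; a pose out of reach is approached as far as the arm can. A call with a gripper value outside its range is refused whole. "grip" is the gripper command: -1 is fully open, 1 is shut, values between are in proportion, set as the call begins (left out, the last holds). The fingers move at their own pace and stop on an object; "squeeze" is the grip in N (left out, the last holds). Time passes only in rows, so rows that repeat a pose let the fingers close. It gives the time, the measured TCP pose, the force, the opening and the grip force at its end, in the units of the state.
- get_state(): the state, without advancing time (a new reading comes with each control period).
- cams.capture(name): name is "side" or "top" or "wrist"; returns a dict with "image" (384x512x3 uint8, red, green, blue), "range_z" (384x512 float32, m along the optical axis (not along the pixel's ray), 0 where there is no reading), "fx", "fy", "cx", "cy" (pixels), "R" (3x3) and "t" (3): a world point X has camera coordinates R X + t; the wrist camera has in their place "T_tool_cam" (4x4, takes a point from camera to tool coordinates, whose origin is the TCP and whose axes are the flange's). Camera axes: x right, y down, z forward; pixel columns grow to the right and rows downward; lengths in m; the calibration is good to about 2 mm. A picture is of the moment at which its call begins: read the wrist's pose just before it.
- r.close_job(): hands the job in; it is judged then, once.
The state is a dict: "time_s": time; "joints": joint angles; "qd": joint speeds; "joint_torque": joint torques, N m; "tcp_pos": TCP position; "eef_rot": TCP orientation; "contact_force": force on the tool from outside, world axes, zero at the start; "moment": the same for the moment, N m; "gripper_width": finger opening in m; "gripper_force": force on a finger pad.
Only numpy, scipy, OpenCV 4.12 (cv2) and the standard library are available. Lean on these libraries where they do the work, as an engineer would, in place of code of your own. Each camera call takes 0.05 s, during which the arm holds its last target. There are 200 camera calls.

### The job

Clamp the loose wooden blank in the sanding fixture on the bench. First swing the cam lever, which sticks out to the side in its locked position, all the way forward so that the cam stands at its low point and frees the slide; then push the sliding jaw forward until the blank sits tight between the jaw and the far stop, and swing the lever fully back out to lock the slide there. Nothing is to be picked up: push with the fingers, keep the blank down on the fixture, and leave the other things on the bench where they are.

Things in the scene. Friction and masses are not known exactly. Their poses are not given: they have to be found in the camera images.
- fixture: Sanding fixture screwed to the bench: pale base 390 x 215 x 18 mm, wooden stop at its far end, slide between two aluminium rails, cam lever on its right. Origin at the bench top on the slide's centre line; x forward (slide to stop), y left, z up. The base covers x -215 to 175, y -130 to 85 mm; the rails x -205 to 20, |y| 41 to 66 mm, their top 38 mm above the bench.
- stop_face (a point): Middle of the stop's near face (it faces back, towards the slide), 38 mm above the bench. The stop is 150 mm wide, 30 mm thick, its top 58 mm above the bench.
- slide (a joint): Travel of the slide in m: 0 at its rear end, growing forward (fixture x). The slide is a wooden carriage 140 x 90 x 16 mm between the rails with an upright jaw at its front end. With the blank tight against the stop it reads 0.075. Freed, it slides at about 3 N and stays where it is left; with the cam locked it takes some 50 N to shift.
- jaw_back (a point): Middle of the rear face of the slide's upright jaw, the face to push on, 55 mm above the bench. The jaw is 76 mm wide (y), 28 mm thick (x); its top is 74 mm above the bench and 40 mm above the carriage behind it. The jaw's front face is 28 mm ahead.
- cam_pivot (a point): Pivot bolt of the cam, 45 mm above the bench, 89 mm to the right of the slide's centre line (fixture x -85, y -89 mm). The dark steel cam plate lies under the lever; its nose presses a brass strip against the slide's edge.
- cam (a joint): Cam lever angle in rad, counter-clockwise from above. 0: locked end stop, cam at its high point, lever pointing out to the right (95 degrees clockwise of fixture x). 1.45: free end stop, cam at its low point, lever pointing forward (12 degrees clockwise of fixture x). The cam presses below 0.4 and is at its low point beyond 1.25. About 1 N at the peg turns it, up to 5 N while it presses; it stays where left.
- peg (a point): Centre of the upright black peg at the end of the cam lever, 135 mm from the pivot, 69 mm above the bench. The peg is 22 mm in diameter and stands 54 mm tall on the flat lever, from 42 to 96 mm above the bench. The lever is a steel bar 20 mm wide and 6 mm thick.
- blank_center (a point): Centre of the loose wooden blank: a flat block 120 mm (fixture x) by 70 mm by 26 mm thick with straight ends, 0.16 kg, lying on the fixture's base (18 mm above the bench) between jaw and stop; its top is 44 mm above the bench. It starts up to 25 mm short of the stop and a little skewed; the jaw squares it up.
- sanding_block: Bystander, left of the fixture: cork sanding block 115 x 66 x 36 mm. Origin at the centre of its underside.
- spray_can: Bystander, left of the fixture: can 58 mm in diameter, 150 mm tall. Origin at the centre of its underside.
- oil_bottle: Bystander, left of the fixture's rear end: green glass bottle 68 mm in diameter, 190 mm tall. Origin at the centre of its underside.
- tape_roll: Bystander, right of the fixture, ahead of the lever: roll of masking tape lying flat, 100 mm in diameter, 25 mm high. Origin at the centre of its underside.
Not all that is in view belongs to the job. What is shaped like the part that bears blank_center but blue or white is not meant.

How it is judged (in metres and radians):
On the way, in this order (a step that is already met when the one before it is completed fails the run):
1. the cam lever is swung to the cam's low point (beyond 1.25 rad) while the slide still stands back (value of joint cam above 1.25 rad and value of joint slide below 0.045 m), for 0.1 s.
2. with the cam free, the slide is pushed home and the blank sits against the stop (value of joint cam above 1 rad and value of joint slide above 0.073 m and x of blank_center in the frame of stop_face above -0.063 m), for 0.1 s.
3. the cam lever is swung back to lock the slide (value of joint cam below 0.25 rad and value of joint slide above 0.0725 m), for 0.2 s.
At the end, for the whole second after the job is handed in: The cam lever is back within 0.25 rad of its locked stop, the slide stands within 2.5 mm of fully home, the blank lies flat on the base between jaw and stop with its far end within 3 mm of the stop, within 30 mm of the middle, and all is at rest (all of step 3 and value of joint slide below 0.078 m and x of blank_center in the frame of stop_face above -0.063 m and y of blank_center in the frame of stop_face between -0.03 and 0.03 m and height (world z) of blank_center below 0.035 m and linear speed of slide below 0.01 m/s); the robot touches nothing.
It fails at once if the blank is lifted off the base or tipped (height (world z) of blank_center above 0.043 m or angle between blank_center's own z axis and vertical above 0.25 rad).
It fails at once if the sanding block is disturbed (distance of sanding_block from where it was at the start of the episode above 0.03 m).
It fails at once if the tape roll is disturbed (distance of tape_roll from where it was at the start of the episode above 0.03 m).
It fails at once if the spray can is disturbed (distance of spray_can from where it was at the start of the episode above 0.03 m).
It fails at once if the oil bottle is disturbed (distance of oil_bottle from where it was at the start of the episode above 0.03 m).
It also fails if it takes over 69 s, if anything falls off the work surface, if the arm or the gripper's body presses on something with over 40 N, if the wrist force passes 120 N, or if a joint passes its speed limit or range.

## Working session

There is one attempt and no reset: what is moved stays moved. The work goes in short steps, Python scripts to look and compute and a tool call to move; the robot and the scene stay as the last step left them, time stands still between calls to the robot, and variables do not carry over. Pictures are saved under pics/ and viewed, at most 10 in all, crops included, and the job is handed in when it is done.

Besides the shell and the picture viewer there is one more tool, called as name(argument=value, ...) on one line, values as JSON. apply_moves: Moves the arm, as the interface text tells. Its arguments: {"type":"object","properties":{"targets":{"type":"array","items":{"type":"object","properties":{"dp":{"type":"array","items":{"type":"number"}},"yaw":{"type":"number"}}}},"grip":{"type":"number"},"squeeze":{"type":"number"}},"required":["targets"]}

```bash
mkdir -p pics
python3 - <<'E'
from plant import get_state,cams,r
import cv2,numpy as np,pickle
s=get_state();print({k:np.round(v,3) for k,v in s.items()})
d={}
for n in("top","side"):
    c=cams.capture(n);d[n]=c
    cv2.imwrite(f"pics/{n}.png",cv2.resize(c["image"][:,:,::-1],None,fx=1.5,fy=1.5))
    print(n,c["t"],c["R"],c["fx"],c["range_z"].min(),c["range_z"].max())
pickle.dump(d,open("d.pkl","wb"))
E
```

```text
{'time_s': np.float64(0.0), 'joints': array([ 8.4805e+01,  2.0591e+01,  6.3500e-01, -2.2000e-02, -7.0134e+01,
       -1.6506e+01]), 'qd': array([ 0.007, -0.011, -0.087, -0.032,  0.013, -0.056]), 'joint_torque': array([-1.0000e-03, -5.8271e+01,  2.9307e+01,  6.9980e+00,  7.0000e-03,
       -0.0000e+00]), 'tcp_pos': array([0.249, 0.627, 0.248]), 'eef_rot': array([ 1.79908e+02, -6.00000e-03, -2.17090e+01]), 'contact_force': array([-0.559, -0.613, -0.385]), 'moment': array([ 0.007, -0.019, -0.032]), 'gripper_force': np.float64(0.0), 'gripper_width': np.float64(0.088)}
top [0.0427104  0.53904486 0.89671741] [[-0.0105818  -0.99980951  0.01640001]
 [-0.99837106  0.00964417 -0.05623362]
 [ 0.05606474 -0.01696835 -0.99828294]] 380.05299550759764 0.0 1.758989
side [-0.45724953  0.23252903  0.69426117] [[ 0.88019039 -0.4744088   0.01418325]
 [-0.27543005 -0.53489721 -0.79876359]
 [ 0.38652706  0.69915754 -0.60147782]] 393.8635514399083 0.0 2.8945642
```

View pics/top.png

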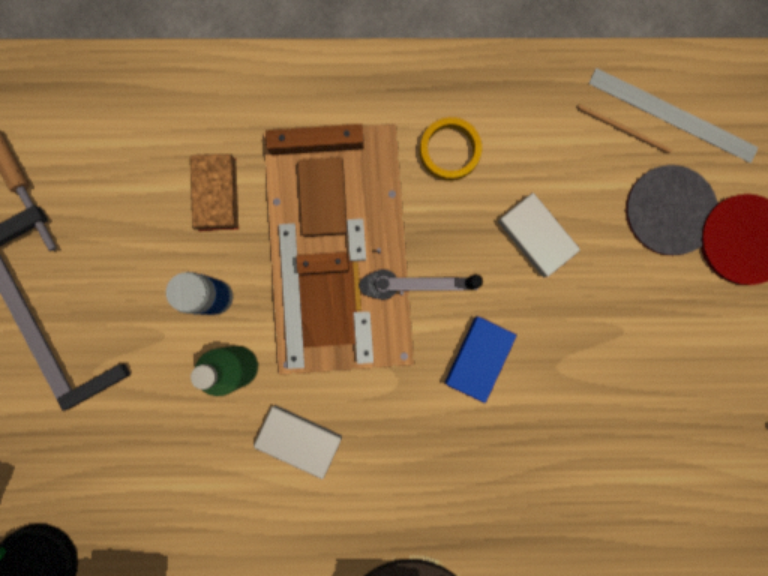

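View pics/side.png

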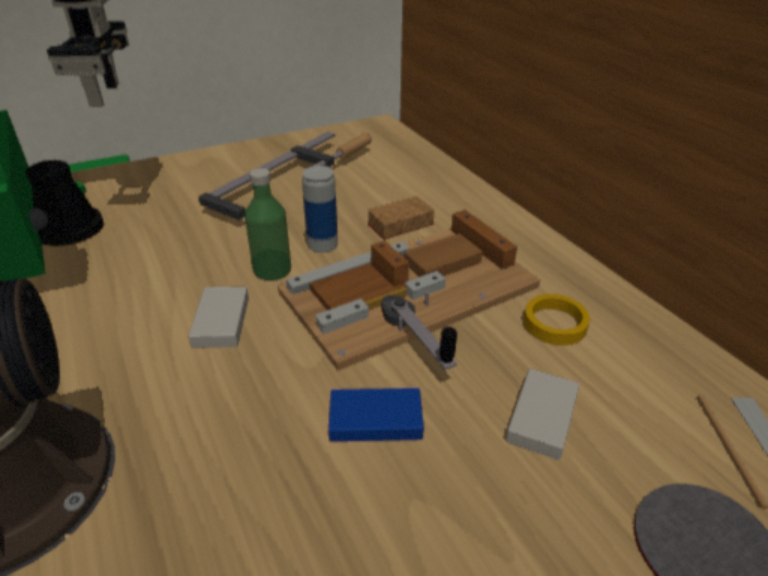

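The top view shows the stop at (315,139), the blank at (322,196), the jaw at (322,262), the pivot at (382,284) and the peg at (475,282). The side view agrees: the lever points right and the tape is ahead of it.

```bash
cat > h.py <<'E'
import numpy as np
def ray(c,u,v,z,s=1.5):
    d=c["R"].T@np.array([(u/s-c["cx"])/c["fx"],(v/s-c["cy"])/c["fy"],1.]);o=-c["R"].T@c["t"]
    return o+d*(z-o[2])/d[2]
E
python3 - <<'E'
import pickle,numpy as np,cv2
from h import ray
d=pickle.load(open("d.pkl","rb"));c=d["top"]
for n,u,v,z in [("FL",265,128,.018),("FR",398,124,.018),("RR",412,368,.018),("RL",281,373,.018),("pivot",382,284,.05),("peg",475,282,.096),("tape",451,148,.025),("jaw",322,262,.074),("screw1",281,137,.058),("screw2",344,134,.058),("can",187,292,.15),("bottle",204,377,.19),("blank",322,196,.044),("whiteR",540,235,.02),("blue",481,359,.02)]:
    print(n,ray(c,u,v,z).round(4))
im=c["image"][70:260,165:345,::-1]
cv2.imwrite("pics/crop.png",cv2.resize(im,None,fx=3.1,fy=3.1,interpolation=cv2.INTER_CUBIC))
E
```

```text
FL [0.8044 0.225  0.018 ]
FR [0.8099 0.0101 0.018 ]
RR [ 0.4166 -0.0073  0.018 ]
RL [0.4112 0.1995 0.018 ]
pivot [0.5481 0.0393 0.05  ]
peg [ 0.5466 -0.096   0.096 ]
tape [ 0.7678 -0.0743  0.025 ]
jaw [0.5803 0.1291 0.074 ]
screw1 [0.7762 0.1928 0.058 ]
screw2 [0.7804 0.0957 0.058 ]
can [0.5329 0.3049 0.15  ]
bottle [0.4219 0.2694 0.19  ]
blank [0.6869 0.1313 0.044 ]
whiteR [ 0.6266 -0.2158  0.02  ]
blue [ 0.4296 -0.1167  0.02  ]
```

View pics/crop.png

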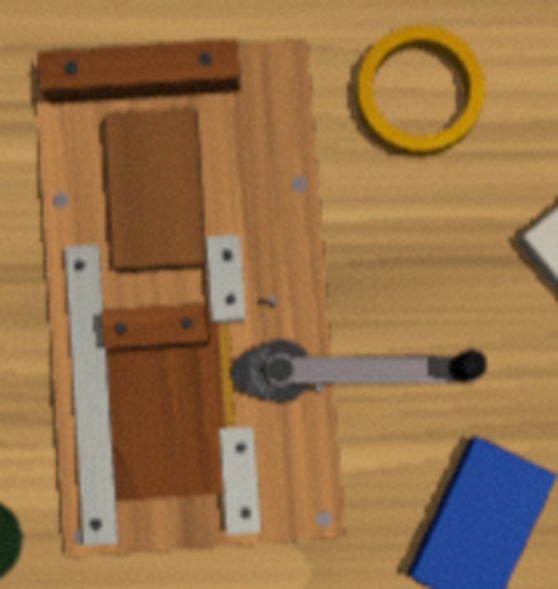

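apply_moves(targets=[{"dp": [0.297,-0.723,0],"yaw": -70},{"dp": [0.297,-0.723,0],"yaw": -70},{"dp": [0.297,-0.723,0],"yaw": -70},{"dp": [0.297,-0.723,0],"yaw": -70},{"dp": [0.297,-0.723,0],"yaw": -70},{"dp": [0.297,-0.723,0],"yaw": -70},{"dp": [0.297,-0.723,0],"yaw": -70},{"dp": [0.297,-0.723,0],"yaw": -70},{"dp": [0.297,-0.723,0],"yaw": -70},{"dp": [0.297,-0.723,0],"yaw": -70},{"dp": [0.297,-0.723,0],"yaw": -70},{"dp": [0.297,-0.723,0],"yaw": -70},{"dp": [0.297,-0.723,0],"yaw": -70},{"dp": [0.297,-0.723,0],"yaw": -70},{"dp": [0.297,-0.723,0],"yaw": -70},{"dp": [0.297,-0.723,0],"yaw": -70},{"dp": [0.297,-0.723,0],"yaw": -70},{"dp": [0.297,-0.723,0],"yaw": -70},{"dp": [0.297,-0.723,0],"yaw": -70},{"dp": [0.297,-0.723,0],"yaw": -70}], grip=0)

```text
time_s: 1.77
tcp_pos: [0.5477, -0.1003, 0.2475]
eef_rot: [179.9, -0.1, -91.9]
contact_force: [0.8, 0.6, -0.2]
gripper_width: 0.0434
gripper_force: 0.0
```

Run:
```python
from plant import get_state,cams
import cv2,numpy as np
s=get_state();print(s["tcp_pos"])
c=cams.capture("wrist");cv2.imwrite("pics/w1.png",c["image"][:,:,::-1])
T=c["T_tool_cam"];print(T.round(3),c["fx"],c["cx"],c["cy"])
p=np.linalg.inv(T)@[0,0,.172,1];print(c["fx"]*p[0]/p[2]+c["cx"],c["fy"]*p[1]/p[2]+c["cy"],p[2])
```

```text
[ 0.54767146 -0.10034561  0.24754203]
[[ 0.    -0.952 -0.305  0.082]
 [ 1.     0.    -0.     0.001]
 [ 0.    -0.305  0.952 -0.135]
 [ 0.     0.     0.     1.   ]] 291.96749271989955 253.1080636466429 185.93784807269373
252.40604053446756 171.58871972170763 0.31765265305491364
```

View pics/w1.png

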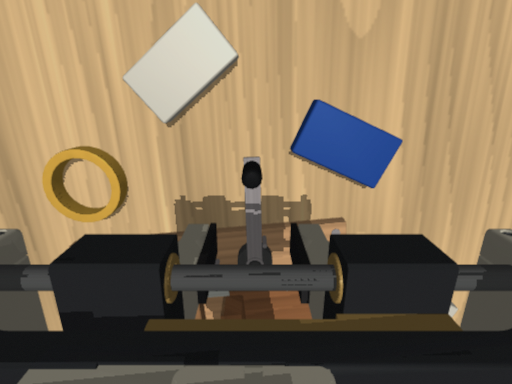

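The peg top appears at (252,174), right at the tool axis projection (252,172), so I descend straight.

apply_moves(targets=[{"dp": [0,0.002,-0.04]},{"dp": [0,0.002,-0.08]},{"dp": [0,0.002,-0.11]},{"dp": [0,0.002,-0.13]},{"dp": [0,0.002,-0.15]},{"dp": [0,0.002,-0.165]},{"dp": [0,0.002,-0.167]},{"dp": [0,0.002,-0.167]},{"dp": [0,0.002,-0.167]},{"dp": [0,0.002,-0.167]}])

```text
$.targets[0]: bad value
```

apply_moves(targets=[{"dp": [0,0.002,-0.04],"yaw": 0},{"dp": [0,0.002,-0.08],"yaw": 0},{"dp": [0,0.002,-0.11],"yaw": 0},{"dp": [0,0.002,-0.13],"yaw": 0},{"dp": [0,0.002,-0.15],"yaw": 0},{"dp": [0,0.002,-0.165],"yaw": 0},{"dp": [0,0.002,-0.167],"yaw": 0},{"dp": [0,0.002,-0.167],"yaw": 0},{"dp": [0,0.002,-0.167],"yaw": 0}])

```text
time_s: 2.57
tcp_pos: [0.5471, -0.0934, 0.0824]
eef_rot: [-180.0, -0.0, -91.7]
contact_force: [0.3, 0.7, 0.9]
gripper_width: 0.0438
gripper_force: 0.0
```

Run:
```python
import numpy as np
P=np.array([.548,.039])
s=np.array([.5477,-.098])
# finger inner face offset 11mm ahead: tool leads peg by ~11mm (trailing finger pushes)
for f in np.arange(-92,3,6):
    a=np.radians(f);q=P+.136*np.array([np.cos(a),np.sin(a)])-s
    print(f,q.round(3),f+92)
```

```text
-92 [-0.004  0.001] 0
-86 [0.01  0.001] 6
-80 [0.024 0.003] 12
-74 [0.038 0.006] 18
-68 [0.051 0.011] 24
-62 [0.064 0.017] 30
-56 [0.076 0.024] 36
-50 [0.088 0.033] 42
-44 [0.098 0.043] 48
-38 [0.107 0.053] 54
-32 [0.116 0.065] 60
-26 [0.123 0.077] 66
-20 [0.128 0.09 ] 72
-14 [0.132 0.104] 78
-8 [0.135 0.118] 84
-2 [0.136 0.132] 90
```

apply_moves(targets=[{"dp": [0.01,-0.003,0],"yaw": 6},{"dp": [0.017,-0.002,0],"yaw": 9},{"dp": [0.024,-0.001,0],"yaw": 12},{"dp": [0.031,0.0,0],"yaw": 15},{"dp": [0.038,0.002,0],"yaw": 18},{"dp": [0.045,0.004,0],"yaw": 21},{"dp": [0.051,0.007,0],"yaw": 24},{"dp": [0.058,0.01,0],"yaw": 27},{"dp": [0.064,0.013,0],"yaw": 30},{"dp": [0.07,0.016,0],"yaw": 33},{"dp": [0.076,0.02,0],"yaw": 36},{"dp": [0.082,0.024,0],"yaw": 39},{"dp": [0.088,0.029,0],"yaw": 42},{"dp": [0.093,0.034,0],"yaw": 45},{"dp": [0.098,0.039,0],"yaw": 48},{"dp": [0.103,0.044,0],"yaw": 51},{"dp": [0.107,0.049,0],"yaw": 54},{"dp": [0.112,0.055,0],"yaw": 57},{"dp": [0.116,0.061,0],"yaw": 60}])

```text
time_s: 4.15
tcp_pos: [0.6633, -0.0324, 0.0834]
eef_rot: [-179.9, -0.1, -31.6]
contact_force: [-0.5, -1.0, 0.5]
gripper_width: 0.0439
gripper_force: 0.4
```

apply_moves(targets=[{"dp": [0.004,0.006,0],"yaw": 3},{"dp": [0.007,0.012,0],"yaw": 6},{"dp": [0.01,0.018,0],"yaw": 9},{"dp": [0.012,0.025,0],"yaw": 12},{"dp": [0.014,0.032,0],"yaw": 15},{"dp": [0.016,0.039,0],"yaw": 18},{"dp": [0.018,0.046,0],"yaw": 21},{"dp": [0.019,0.053,0],"yaw": 24},{"dp": [0.019,0.057,0],"yaw": 26},{"dp": [0.019,0.06,0],"yaw": 27},{"dp": [0.019,0.06,0],"yaw": 27},{"dp": [0.019,0.06,0],"yaw": 27}])

```text
time_s: 5.15
tcp_pos: [0.6819, 0.0274, 0.0825]
eef_rot: [-180.0, -0.1, -4.7]
contact_force: [-0.1, -0.7, 0.3]
gripper_width: 0.0436
gripper_force: 0.0
```

apply_moves(targets=[{"dp": [0,0.003,0],"yaw": 1},{"dp": [0,0.006,0],"yaw": 2},{"dp": [0,0.006,0],"yaw": 2},{"dp": [0,0.006,0],"yaw": 2}])

```text
time_s: 5.48
tcp_pos: [0.6815, 0.0312, 0.082]
eef_rot: [179.9, 0.0, -2.7]
contact_force: [0.5, -8.6, 1.4]
gripper_width: 0.0438
gripper_force: 4.4
```

apply_moves(targets=[{"dp": [0,-0.01,0],"yaw": 0},{"dp": [0,-0.01,0.03],"yaw": 0},{"dp": [0,-0.01,0.06],"yaw": 0},{"dp": [0,-0.01,0.09],"yaw": 0},{"dp": [-0.03,0.01,0.09],"yaw": 3},{"dp": [-0.06,0.03,0.09],"yaw": 6},{"dp": [-0.09,0.055,0.09],"yaw": 6},{"dp": [-0.12,0.08,0.09],"yaw": 6},{"dp": [-0.144,0.093,0.09],"yaw": 6},{"dp": [-0.144,0.093,0.09],"yaw": 6},{"dp": [-0.144,0.093,0.09],"yaw": 6}])

```text
time_s: 6.4
tcp_pos: [0.5368, 0.1269, 0.1723]
eef_rot: [-179.9, -0.1, 3.4]
contact_force: [0.5, 0.2, 0.5]
gripper_width: 0.0442
gripper_force: 0.0
```

Run:
```python
from plant import get_state,cams
import cv2
print(get_state()["tcp_pos"])
a=cams.capture("wrist")["image"][:,:,::-1];b=cams.capture("side")["image"][:,:,::-1]
cv2.imwrite("pics/w2.png",cv2.resize(cv2.hconcat([a,b]),(800,300)))
```

```text
[0.53680207 0.126941   0.17228517]
```

View pics/w2.png

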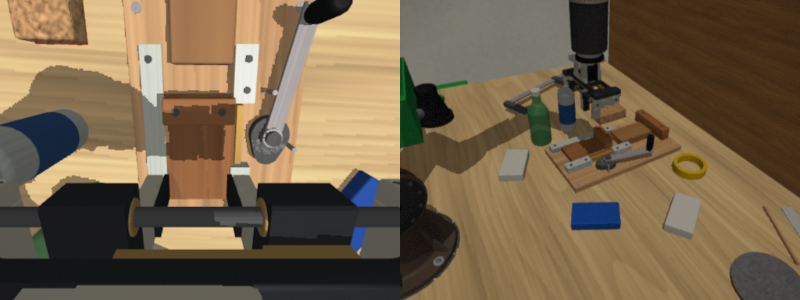

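The lever points forward (wrist view, left panel), resting near its end stop. The fingers are centred behind the jaw at about (200,110). I close the fingers and descend.

apply_moves(targets=[{"dp": [0,0,0],"yaw": 0},{"dp": [0,0,0],"yaw": 0},{"dp": [0,0,0],"yaw": 0},{"dp": [0,0,-0.03],"yaw": 0},{"dp": [0,0,-0.06],"yaw": 0},{"dp": [0,0,-0.08],"yaw": 0},{"dp": [0,0,-0.095],"yaw": 0},{"dp": [0,0,-0.103],"yaw": 0},{"dp": [0,0,-0.103],"yaw": 0},{"dp": [0,0,-0.103],"yaw": 0}], grip=1, squeeze=10)

```text
time_s: 7.33
tcp_pos: [0.538, 0.1259, 0.0686]
eef_rot: [180.0, 0.0, 3.3]
contact_force: [0.1, 1.1, 0.8]
gripper_width: 0.0003
gripper_force: 0.0
```

apply_moves(targets=[{"dp": [0.006,0,0],"yaw": 0},{"dp": [0.012,0.001,0],"yaw": 0},{"dp": [0.016,0.001,0],"yaw": 0},{"dp": [0.02,0.001,0],"yaw": 0},{"dp": [0.024,0.001,0],"yaw": 0},{"dp": [0.028,0.001,0],"yaw": 0},{"dp": [0.032,0.002,0],"yaw": 0},{"dp": [0.036,0.002,0],"yaw": 0},{"dp": [0.04,0.002,0],"yaw": 0},{"dp": [0.044,0.002,0],"yaw": 0},{"dp": [0.048,0.002,0],"yaw": 0},{"dp": [0.052,0.003,0],"yaw": 0},{"dp": [0.056,0.003,0],"yaw": 0},{"dp": [0.059,0.003,0],"yaw": 0},{"dp": [0.062,0.003,0],"yaw": 0},{"dp": [0.065,0.003,0],"yaw": 0},{"dp": [0.065,0.003,0],"yaw": 0}])

```text
time_s: 8.75
tcp_pos: [0.6033, 0.1294, 0.0684]
eef_rot: [-180.0, -0.0, 3.3]
contact_force: [-1.0, 1.2, -1.5]
gripper_width: 0.0005
gripper_force: 0.7
```

apply_moves(targets=[{"dp": [0.002,0,0],"yaw": 0},{"dp": [0.004,0,0],"yaw": 0},{"dp": [0.006,0,0],"yaw": 0},{"dp": [0.007,0,0],"yaw": 0},{"dp": [0.008,0,0],"yaw": 0},{"dp": [0.008,0,0],"yaw": 0}])

```text
time_s: 9.25
tcp_pos: [0.6057, 0.129, 0.0682]
eef_rot: [180.0, 0.5, 3.3]
contact_force: [-24.0, 8.6, 14.4]
gripper_width: 0.0003
gripper_force: 11.8
```

Run:
```python
from plant import get_state,cams
import cv2
s=get_state();print(s["tcp_pos"],s["contact_force"])
a=cams.capture("wrist")["image"][:,:,::-1];b=cams.capture("top")["image"][70:190,160:320,::-1]
cv2.imwrite("pics/w3.png",cv2.hconcat([cv2.resize(a,(400,300)),cv2.resize(b,(400,300),interpolation=cv2.INTER_CUBIC)]))
```

```text
[0.60567784 0.12895873 0.06822984] [-24.00077074   8.62426698  14.36286563]
```

View pics/w3.png

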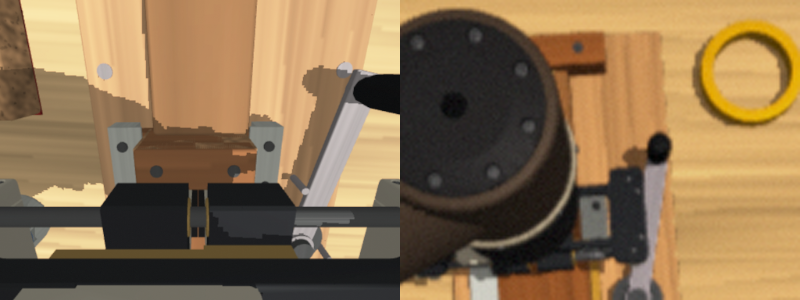

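Run:
```python
from plant import get_state,cams
import numpy as np
from scipy.spatial.transform import Rotation as Ro
s=get_state();c=cams.capture("wrist");T=c["T_tool_cam"]
R=Ro.from_euler("xyz",s["eef_rot"],degrees=True).as_matrix()
def w(u,v,z):
    d=R@T[:3,:3]@np.array([(u-c["cx"])/c["fx"],(v-c["cy"])/c["fy"],1]);o=R@T[:3,3]+s["tcp_pos"]
    return o+d*(z-o[2])/d[2]
k=1.28
for n,u,v,z in[("screwL",156,171,.074),("screwR",234,171,.074),("jawfrontL",137,149,.074),("railscrewL",122,146,.038),("railscrewR",269,146,.038),("railendL",124,125,.038),("railendR",266,125,.038),("peg",365,90,.096),("pivot",303,243,.05)]:
    print(n,w(u*k,v*k,z).round(4))
```

```text
screwL [0.6285 0.1572 0.074 ]
screwR [0.6313 0.1091 0.074 ]
jawfrontL [0.6423 0.1685 0.074 ]
railscrewL [0.631  0.1892 0.038 ]
railscrewR [0.6374 0.0775 0.038 ]
railendL [0.6475 0.187  0.038 ]
railendR [0.6535 0.0822 0.038 ]
peg [0.6849 0.0581 0.096 ]
pivot [0.5593 0.0407 0.05  ]
```

apply_moves(targets=[{"dp": [-0.01,0,0],"yaw": 0},{"dp": [-0.025,0,0],"yaw": 0},{"dp": [-0.025,0,0.04],"yaw": 0},{"dp": [-0.025,0,0.08],"yaw": 0},{"dp": [-0.03,0,0.12],"yaw": 0},{"dp": [-0.06,-0.02,0.12],"yaw": 0},{"dp": [-0.09,-0.04,0.12],"yaw": 0},{"dp": [-0.12,-0.06,0.12],"yaw": 0},{"dp": [-0.14,-0.09,0.12],"yaw": 0},{"dp": [-0.14,-0.12,0.12],"yaw": 0},{"dp": [-0.14,-0.15,0.12],"yaw": 0},{"dp": [-0.14,-0.15,0.12],"yaw": 0}])

```text
time_s: 10.4
tcp_pos: [0.4707, -0.0242, 0.1895]
eef_rot: [180.0, -0.2, 3.2]
contact_force: [-0.1, -0.3, 0.5]
gripper_width: 0.0002
gripper_force: 0.0
```

Run:
```python
from plant import get_state,cams
import cv2
s=get_state();print(s["tcp_pos"],s["contact_force"])
c=cams.capture("top");b=c["image"][70:220,165:345,::-1]
import pickle;pickle.dump(c,open("d2.pkl","wb"))
cv2.imwrite("pics/t4.png",cv2.resize(b,None,fx=4,fy=4,interpolation=cv2.INTER_CUBIC))
```

```text
[ 0.47067556 -0.02415061  0.18954718] [-0.10248743 -0.32761847  0.50632785]
```

View pics/t4.png

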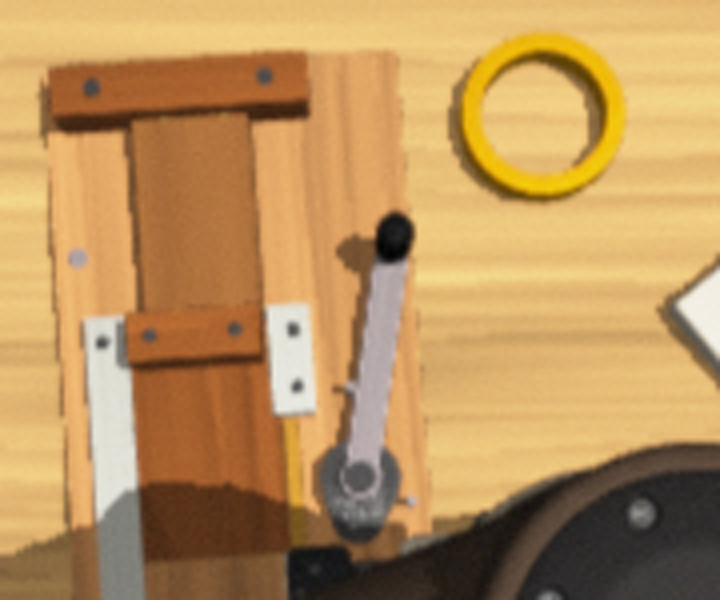

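The top view shows the blank's front end flush against the stop at (190,115), the jaw against its rear at (195,310), and the peg at (394,235).

Run:
```python
import pickle,numpy as np
from h import ray
c=pickle.load(open("d2.pkl","rb"))
f=lambda u,v,z:ray(c,165+u/4,70+v/4,z,1)
print("peg",f(394,232,.096),"piv",f(358,476,.05),"blank",f(135,120,.044),f(250,113,.044),f(140,308,.044),f(260,303,.044),"stop",f(52,118,.058),f(308,103,.058),"jaw front",f(127,316,.074),f(262,308,.074))
```

```text
peg [0.68040438 0.01908565 0.096     ] piv [0.54885406 0.03967315 0.05      ] blank [0.75999295 0.16832725 0.044     ] [0.76380019 0.10085492 0.044     ] [0.64864242 0.16566695 0.044     ] [0.65105478 0.09575116 0.044     ] stop [0.75711258 0.21429124 0.058     ] [0.76512362 0.06649167 0.058     ] jaw front [0.63869597 0.16913227 0.074     ] [0.64265994 0.09317819 0.074     ]
```

apply_moves(targets=[{"dp": [0.03,0.005,0],"yaw": -2},{"dp": [0.06,0.01,0],"yaw": -4},{"dp": [0.09,0.016,0],"yaw": -6},{"dp": [0.12,0.022,0],"yaw": -8},{"dp": [0.15,0.028,0],"yaw": -10},{"dp": [0.18,0.034,0],"yaw": -12},{"dp": [0.2,0.039,0],"yaw": -12},{"dp": [0.21,0.04,0],"yaw": -12},{"dp": [0.21,0.04,0],"yaw": -12},{"dp": [0.21,0.04,0],"yaw": -12},{"dp": [0.21,0.04,-0.02],"yaw": -12},{"dp": [0.21,0.04,-0.04],"yaw": -12},{"dp": [0.21,0.04,-0.06],"yaw": -12},{"dp": [0.21,0.04,-0.08],"yaw": -12},{"dp": [0.21,0.04,-0.095],"yaw": -12},{"dp": [0.21,0.04,-0.105],"yaw": -12},{"dp": [0.21,0.04,-0.105],"yaw": -12},{"dp": [0.21,0.04,-0.105],"yaw": -12}], grip=0)

```text
time_s: 11.95
tcp_pos: [0.6803, 0.019, 0.0841]
eef_rot: [180.0, -0.0, -8.7]
contact_force: [-0.0, 0.3, 0.2]
gripper_width: 0.0437
gripper_force: 0.0
```

Run:
```python
import numpy as np
P=np.array([.5485,.0395]);s=np.array([.681,.019])
for f in np.arange(-9,-104,-4):
    a=np.radians(f);print(f,(P+.135*np.array([np.cos(a),np.sin(a)])-s).round(3),f+9)
```

```text
-9 [ 0.001 -0.001] 0
-13 [-0.001 -0.01 ] -4
-17 [-0.003 -0.019] -8
-21 [-0.006 -0.028] -12
-25 [-0.01  -0.037] -16
-29 [-0.014 -0.045] -20
-33 [-0.019 -0.053] -24
-37 [-0.025 -0.061] -28
-41 [-0.031 -0.068] -32
-45 [-0.037 -0.075] -36
-49 [-0.044 -0.081] -40
-53 [-0.051 -0.087] -44
-57 [-0.059 -0.093] -48
-61 [-0.067 -0.098] -52
-65 [-0.075 -0.102] -56
-69 [-0.084 -0.106] -60
-73 [-0.093 -0.109] -64
-77 [-0.102 -0.111] -68
-81 [-0.111 -0.113] -72
-85 [-0.121 -0.114] -76
-89 [-0.13  -0.114] -80
-93 [-0.14  -0.114] -84
-97 [-0.149 -0.113] -88
-101 [-0.158 -0.112] -92
```

apply_moves(targets=[{"dp": [-0.001,-0.01,0],"yaw": -4},{"dp": [-0.003,-0.019,0],"yaw": -8},{"dp": [-0.006,-0.028,0],"yaw": -12},{"dp": [-0.01,-0.037,0],"yaw": -16},{"dp": [-0.014,-0.045,0],"yaw": -20},{"dp": [-0.019,-0.053,0],"yaw": -24},{"dp": [-0.025,-0.061,0],"yaw": -28},{"dp": [-0.031,-0.068,0],"yaw": -32},{"dp": [-0.037,-0.075,0],"yaw": -36},{"dp": [-0.044,-0.081,0],"yaw": -40},{"dp": [-0.051,-0.087,0],"yaw": -44},{"dp": [-0.059,-0.093,0],"yaw": -48},{"dp": [-0.067,-0.098,0],"yaw": -52},{"dp": [-0.075,-0.102,0],"yaw": -56},{"dp": [-0.084,-0.106,0],"yaw": -60},{"dp": [-0.093,-0.109,0],"yaw": -64},{"dp": [-0.102,-0.111,0],"yaw": -68},{"dp": [-0.111,-0.113,0],"yaw": -72},{"dp": [-0.121,-0.114,0],"yaw": -76},{"dp": [-0.13,-0.114,0],"yaw": -80}])

```text
time_s: 13.62
tcp_pos: [0.5536, -0.0951, 0.0862]
eef_rot: [-179.5, -0.0, -88.9]
contact_force: [7.1, -4.3, -2.5]
gripper_width: 0.0438
gripper_force: 3.6
```

apply_moves(targets=[{"dp": [-0.005,0,0],"yaw": -2},{"dp": [-0.01,0,0],"yaw": -4},{"dp": [-0.013,0,0],"yaw": -5},{"dp": [-0.015,0,0],"yaw": -6},{"dp": [-0.015,0,0],"yaw": -6},{"dp": [-0.015,0,0],"yaw": -6}])

```text
time_s: 14.12
tcp_pos: [0.5375, -0.095, 0.0857]
eef_rot: [-179.7, 0.0, -94.7]
contact_force: [3.7, -3.1, 1.9]
gripper_width: 0.0438
gripper_force: 1.7
```

Push on to the end stop.

apply_moves(targets=[{"dp": [-0.003,0,0],"yaw": -1},{"dp": [-0.005,0,0],"yaw": -2},{"dp": [-0.006,0,0],"yaw": -2},{"dp": [-0.006,0,0],"yaw": -2},{"dp": [-0.006,0,0],"yaw": -2}])

```text
time_s: 14.53
tcp_pos: [0.5341, -0.0944, 0.0858]
eef_rot: [-179.5, 0.1, -96.6]
contact_force: [11.1, -2.5, -1.4]
gripper_width: 0.0438
gripper_force: 5.2
```

The force has risen to 11 N, so the lever is at its end stop. I retreat, lift clear and check.

apply_moves(targets=[{"dp": [0.012,0,0],"yaw": 0},{"dp": [0.012,0,0],"yaw": 0},{"dp": [0.012,0,0.03],"yaw": 0},{"dp": [0.012,0,0.06],"yaw": 0},{"dp": [0.012,0,0.1],"yaw": 0},{"dp": [0.012,-0.04,0.12],"yaw": 0},{"dp": [0.0,-0.08,0.14],"yaw": 0},{"dp": [-0.02,-0.12,0.15],"yaw": 0},{"dp": [-0.04,-0.16,0.15],"yaw": 0},{"dp": [-0.06,-0.2,0.15],"yaw": 0},{"dp": [-0.06,-0.2,0.15],"yaw": 0},{"dp": [-0.06,-0.2,0.15],"yaw": 0}])

```text
time_s: 15.53
tcp_pos: [0.467, -0.2973, 0.2339]
eef_rot: [180.0, 0.0, -96.9]
contact_force: [0.4, -0.1, 0.0]
gripper_width: 0.0438
gripper_force: 0.0
```

Run:
```python
from plant import get_state,cams
import cv2
s=get_state();print(s["tcp_pos"],s["contact_force"])
c=cams.capture("top");b=c["image"][70:220,165:345,::-1]
cv2.imwrite("pics/t5.png",cv2.resize(b,None,fx=4,fy=4,interpolation=cv2.INTER_CUBIC))
```

```text
[ 0.46696476 -0.29731121  0.23388549] [ 0.39359957 -0.07481416  0.0196858 ]
```

View pics/t5.png

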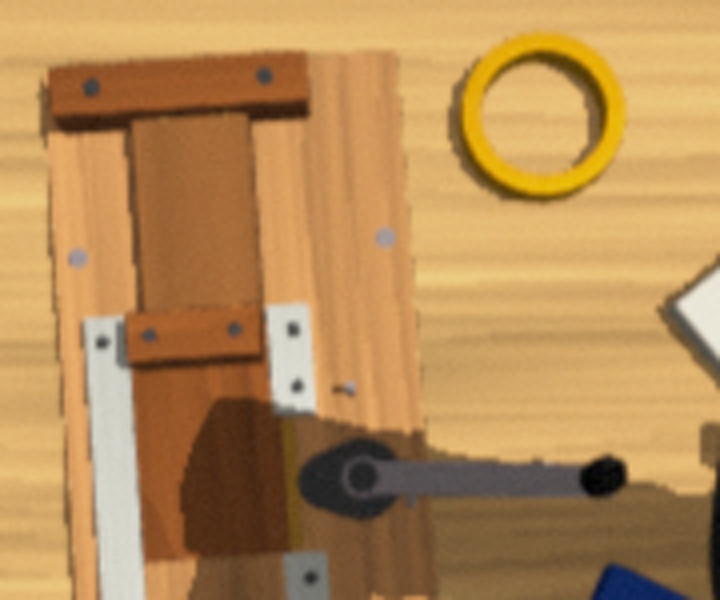

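The lever is back out, with the peg at (605,476). The jaw and blank are still tight against the stop.

```bash
python3 -c "
from plant import r
print(r.close_job())"
```

```text
the job is handed in; nothing more can be done
None
```

The blank is clamped tight between the jaw and the far stop, the cam lever is swung back to its locked end stop, and the job is handed in at about 16 s; the hand-in returned no verdict.

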